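Lock a drying cartridge into the gas dryer and pull-test it

ROBOT

A 6-joint arm with a two-finger parallel gripper is mounted at the origin on a cart in front of the work surface, level with it; the furniture and walls round the work are solid. World frame = base frame: x ahead of the robot, y to its left, z up, the work surface at z = 0. Lengths are in m, angles in degrees, forces in N, time in s.
With the tool pointing down it reaches from about 0.4 to 0.825 m from the base axis. Payload 7 kg.
Tool frame: the origin (TCP) lies at the very end of the fingers, on their centre line; the grasp point (between the pads) lies 19 mm behind it; x points along the fingers, z is the direction in which the jaws open and shut, and the axes are right-handed (so a half turn about x gives the same grasp; the last joint's range is limited). The gripper opens to 88 mm and grips with 3 to 60 N. Pads are 19 mm wide; open, the fingers measure 130 mm over their backs; the gripper's body (78 mm by 193 mm) begins 47 mm behind the grasp point.
Start: joints at [-46.92, 20.546, 0.682, 0, -70.136, -16.507], TCP at [0.302, -0.604, 0.227] pointing down, gripper open.
Joint ranges: [-176.03, 176.03], [-82.01, 121.73], [-58.28, 71.71], [-173.87, 95.51], [-174.79, -0.11], [-173.66, 173.66]. Speed limits (degrees/s): [136.94, 136.94, 172.46, 180, 180, 180].

INTERFACE

Orientations are given as [roll, pitch, yaw] about the fixed x, y, z axes, in that order (R = Rz(yaw) Ry(pitch) Rx(roll)).
In Python, from plant import sensors, cams, workorder gives the robot as it stands. The module is installed in compiled form; this text tells all that it offers.
- The arm moves only by the shell command python3 -m handwheel 'ROWS' [OPENING] [FORCE]. ROWS is JSON, one flat list of numbers, 4 for each row, row after row: the shift along the tool's x, y, z in cm, then the turn about the tool's x in degrees. A call has exactly 10 rows; each row is the pose to reach, as a shift and turn from the pose commanded when the call began, along the tool's axes at that moment; what a row does not reach only later rows make up. A row lasts 1/8 s, in which the tool goes at most 62.5 mm and 10.7 degrees, less where a joint would pass 70% of its speed; a pose out of reach is approached as far as the arm can. A call with a gripper value outside its range is refused whole. OPENING is the finger opening in cm, from 0 to 8.76, set as the call begins (- or left out, the last holds). The fingers move at their own pace and stop on an object; FORCE is the grip in N (left out, the last holds). Time passes only in rows, so rows that repeat a pose let the fingers close, or fill a call up. It gives the time, the measured TCP pose, the force and the opening at its end, in the units of the state.
- sensors.get_state(): the state, without advancing time (a new reading comes with each control period).
- cams.capture(name): name is "side" or "top" or "wrist"; returns a dict with "image" (420x560x3 uint8, red, green, blue), "fov_y" (degrees; the focal length in pixels is half the picture's height over the tangent of half this angle, whatever the lens; pixels are square), "cx", "cy" (the principal point, pixels), "xyz" and "rotation" of the camera in the world. Camera axes: x right, y down, z forward; pixel columns grow to the right and rows downward; lengths in m; the calibration is good to about 2 mm. The wrist camera is an equidistant fisheye: a pixel r from the principal point sees the ray r / f radians off the axis. A picture is of the moment at which its call begins. There is no depth.
- workorder.close_job(): hands the job in, once; it reports no verdict.
The state is a dict: "time_s": time; "joints": joint angles; "qd": joint speeds; "joint_torque": joint torques, N m; "tcp_pos": TCP position; "eef_rot": TCP orientation; "contact_force": force on the tool from outside, world axes, zero at the start; "moment": the same for the moment, N m; "gripper_width": finger opening in m.
Only numpy, scipy, OpenCV 4.12 (cv2) and the standard library are available. Lean on these libraries where they do the work, as an engineer would, in place of code of your own. Each camera call takes 0.05 s, during which the arm holds its last target.

TASK

Fit the drying cartridge into the open bayonet socket of the gas dryer: lower its lugs through the two slots, press it down against the valve spring and, while pressing, turn it clockwise (seen from above) to the stop without forcing it, then let it spring up into the locking notches. Prove that it is locked, because an unlocked one would be blown out when the gas is turned on: pull straight up on its grip with a steady 15 N, its weight included (give or take 3), for a good second (never press or pull with more than 25 N), then let go and leave it standing locked in the socket. Do not disturb the beaker, bottle and dish around it.

Things in the scene. Friction and masses are not known exactly. Their poses are not given: they have to be found in the camera images.
- cartridge_grip (a point): Centre of the cartridge's grip bar (40 mm long along its x, 14 mm thick along y, 30 mm high), on the axis, 101 mm above the underside. Drying cartridge, loose, about 0.3 kg, 116 mm tall, standing upright on the bench at the start. Below the bar a round body, 44 mm diameter, 58 mm high, clear with white beads between grey ends. Axes: x along the bar, z up.
- cartridge: The cartridge; origin at the centre of its underside, axes as at the grip. Lowest part: a spigot, 30 mm diameter, 28 mm high, tapered in at the foot. Two opposite lugs stand out from it along +x and -x, in line with the grip bar: 10 mm wide, 6 mm high (from 4 to 10 mm above the underside), out to 21 mm from the axis. A half turn gives the same cartridge.
- socket_mouth (a point): Centre of the top of the dryer's knurled steel collar (62 mm diameter), 62 mm above the bench. Axes: z up, x along the slots. Round bore of 33 mm with two opposite slots along +x and -x, 14 mm wide, out to 23 mm from the axis: the lugs enter here. The lip is 8 mm thick; to turn under it the cartridge's underside must be over 18 mm below this point. A solid floor is 22 mm below.
- collar: The collar, fixed. Origin on the socket's axis at bench height, 62 mm below the mouth; z up; x (either way) is the locked direction, 70 degrees clockwise from above of the slots, marked by a black rib on each side. There the lip has notches for the lugs, with 6 degrees of play either way; a solid stop ends the turn at 76 degrees. The other way is blocked.
- keeper: Two adjustable keepers in the collar's lip over the locked direction, fixed by small screws; origin and axes as the collar's. Their undersides form the locking notches, 14 mm wide, 2.5 to 6.5 mm deep as set on this unit (not told). When the pressing stops the spring lifts the lugs up against them: locked, the cartridge's underside is 11.5 to 15.5 mm below the mouth. They carry an upward pull.
- poppet (a joint): Sprung brass valve poppet, 18 mm diameter, in the middle of the socket: metres pressed down from rest, 0 to 0.012. Its top rests 10 mm below the mouth, where the cartridge's underside meets it. It resists with 5 N at first and 0.5 N more per mm (11 N at the floor), so it lifts the locked cartridge against the keepers with 6 to 8 N less its weight.
- seat: Steel valve seat: the flat, solid socket floor, 22 mm below the mouth, fixed. Origin on the socket's axis at bench height.
- dryer: Gas dryer that carries the collar: grey steel plate 120 x 110 x 12 mm with aluminium housing, brass hose barbs to its left and right (out to 68 mm, 28 mm high), black valve knob in front. Heavy, does not move. Origin at the centre of its underside, x along the slots, z up.
- beaker_blue: Bystander: glass beaker with blue filling, 62 mm wide, 84 mm high; origin at the centre of its underside.
- petri: Bystander: covered round dish, 61 mm diameter, 14 mm high; origin at the centre of its underside.
- bottle_blue: Bystander: closed bottle with blue filling and blue cap, 54 mm diameter, 113 mm high; origin at the centre of its underside.
There are look-alikes about, which are no part of the job. Of the things that look like the dryer, the larger one is meant.

How it is judged:
By the outcome, as a careful person would: the job done as asked, in the order asked, and still so for the second after the job is handed in, with the robot touching nothing.
It also fails if it takes over 58 s, if anything falls off the work surface, if the arm or the gripper's body presses on something with over 40 N, if the wrist force passes 120 N, or if a joint passes its speed limit or range.

## Working session

There is one attempt and no reset: what is moved stays moved. The work goes in short steps, Python scripts to look and compute and a shell command to move; the robot and the scene stay as the last step left them, time stands still between calls to the robot, and variables do not carry over. Pictures are saved under pics/ and viewed, and the job is handed in when it is done.

```bash
mkdir -p pics
cat > h.py <<'E'
import numpy as np, cv2
from plant import sensors, cams, workorder
def cap(n,fn=None):
    d=cams.capture(n)
    if fn: cv2.imwrite('pics/'+fn,cv2.cvtColor(d['image'],cv2.COLOR_RGB2BGR))
    return d
def foc(d): return d['image'].shape[0]/2/np.tan(np.radians(d['fov_y']/2))
def ray(d,u,v,fish=False):
    f=foc(d); x=(u-d['cx']);y=(v-d['cy'])
    if fish:
        r=np.hypot(x,y);t=r/f; c=np.array([np.sin(t)*x/max(r,1e-9),np.sin(t)*y/max(r,1e-9),np.cos(t)])
    else: c=np.array([x/f,y/f,1.])
    return np.array(d['rotation'])@c
def onz(d,u,v,z,fish=False):
    r=ray(d,u,v,fish);o=np.array(d['xyz']);return o+r*(z-o[2])/r[2]
def proj(d,p,fish=False):
    c=np.array(d['rotation']).T@(np.array(p)-np.array(d['xyz']));f=foc(d)
    if fish:
        r=np.hypot(c[0],c[1]);t=np.arctan2(r,c[2]);return d['cx']+f*t*c[0]/r,d['cy']+f*t*c[1]/r
    return d['cx']+f*c[0]/c[2],d['cy']+f*c[1]/c[2]
E
python3 - <<'E'
from h import *
for n in ['side','top','wrist']:
    d=cap(n,n+'0.png');print(n,d['fov_y'],d['cx'],d['cy'],d['xyz'],np.round(d['rotation'],3).tolist())
print(sensors.get_state())
E
```

```text
side 52.47161218917547 284.76324952949403 206.48829193646537 [0.12585031 0.92880522 0.76664498] [-121.235, -0.721, -154.779]
top 49.40322807275862 280.9616763296907 207.37746723688656 [ 0.41490956 -0.07047301  1.12468623] [-170.913, 0.879, -90.023]
wrist 65.70646984690485 281.75965102670443 208.29344865840994 [ 0.22701109 -0.64073408  0.3834854 ] [162.123, -0.037, 116.561]
{'time_s': 0.15, 'joints': array([-4.69195719e+01,  2.05804866e+01,  6.45516666e-01, -1.30135429e-02,
       -7.01362584e+01, -1.65056189e+01]), 'qd': array([ 0.08022254, -0.15246038,  0.18353329,  0.06155781,  0.02830547,
       -0.13188483]), 'joint_torque': array([ 3.48084504e-04, -5.83277249e+01,  2.93291724e+01,  7.00128213e+00,
        8.75575439e-03, -1.26727446e-04]), 'tcp_pos': array([ 0.30175777, -0.60337793,  0.22585783]), 'eef_rot': array([  6.75996332,  89.92772829, 123.33034317]), 'contact_force': array([0.6179868 , 0.45263311, 0.07043562]), 'moment': array([-0.01776839, -0.03226053, -0.002638  ]), 'gripper_width': 0.08757569660246178}
```

Run:
```python
s=open('h.py').read()
s=s.replace("    d=cams.capture(n)\n","    d=cams.capture(n)\n    d['rpy']=d['rotation'];d['rotation']=R.from_euler('xyz',d['rotation'],degrees=True).as_matrix()\n").replace("import numpy as np, cv2","import numpy as np, cv2\nfrom scipy.spatial.transform import Rotation as R")
open('h.py','w').write(s)
```

```text
(no output)
```

View pics/side0.png

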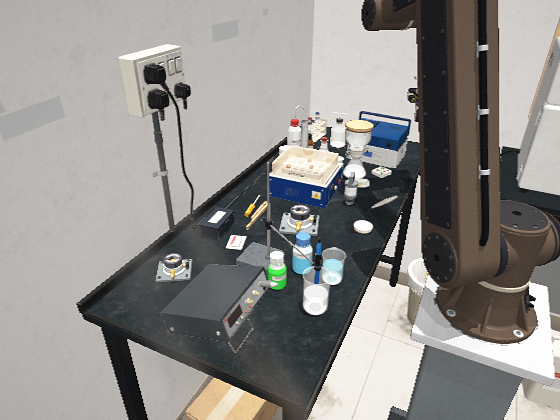

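View pics/top0.png

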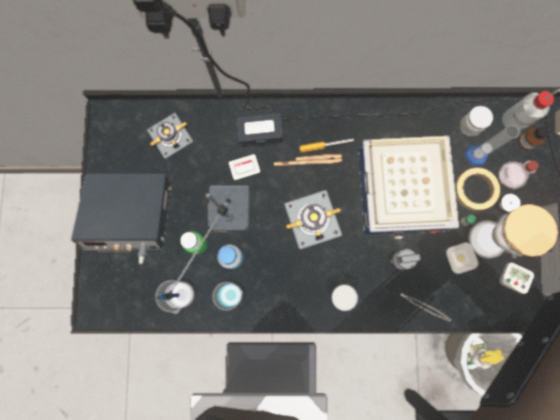

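View pics/wrist0.png

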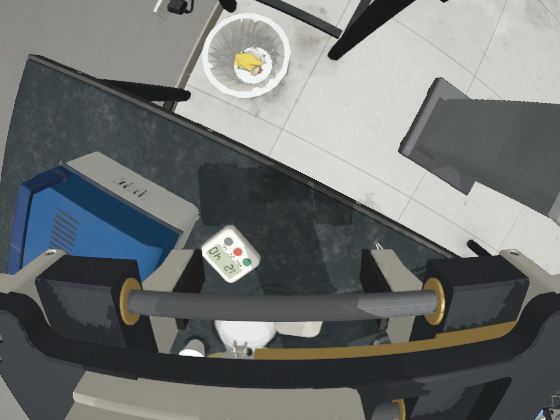

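Run:
```python
from h import *
a=cv2.imread('pics/top0.png');b=cv2.imread('pics/side0.png')
c1=cv2.resize(a[225:300,365:455],None,fx=5,fy=5,interpolation=2)
c2=cv2.resize(a[175:260,270:360],None,fx=5,fy=5,interpolation=2)
c3=cv2.resize(b[140:215,310:410],None,fx=5,fy=5,interpolation=2)
c4=cv2.resize(b[195:295,250:350],None,fx=4,fy=4,interpolation=2)
def pad(x): 
    o=np.zeros((430,500,3),np.uint8);o[:min(430,x.shape[0]),:x.shape[1]]=x[:430];return o
o=np.vstack([np.hstack([pad(c1),pad(c2)]),np.hstack([pad(c3),pad(c4)])])
cv2.imwrite('pics/c0.png',cv2.resize(o,(698,600)))
```

```text
(no output)
```

View pics/c0.png

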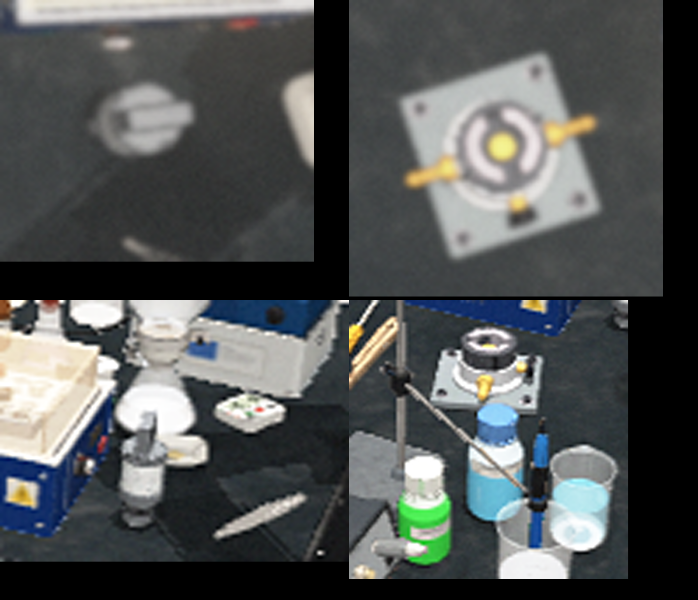

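Run:
```python
from h import *
d=cap('top');s=cap('side')
print(s['rotation'][:,2],d['rotation'][:,2])
print('bar',onz(d,400,259.5,.116),onz(d,419,257,.116), onz(d,407.5,260,.116))
print('mouth',onz(d,313.5,217,.062))
print('small',onz(d,170,135,.05))
print('barbs',onz(d,288,226.5,.028),onz(d,339.5,211,.028))
print('beaker',onz(d,229,296,.05),'bottle',onz(d,230,257,.1),'petri',onz(d,345,297,.01))
w=cap('wrist');st=sensors.get_state()
print('wrist axis',w['rotation'])
T=R.from_euler('xyz',st['eef_rot'],degrees=True).as_matrix()
print('T',T); print('cam in tool',T.T@(w['xyz']-st['tcp_pos']),T.T@w['rotation'])
```

```text
[ 0.35844076 -0.77631541 -0.51851192] [ 0.1579408   0.01507859 -0.98733345]
bar [ 0.45998126 -0.31561962  0.116     ] [ 0.46537979 -0.35728419  0.116     ] [ 0.45887554 -0.33192155  0.116     ]
mouth [ 0.56181517 -0.13061268  0.062     ]
small [0.76759813 0.21839142 0.05      ]
barbs [ 0.54350314 -0.07071405  0.028     ] [ 0.58104227 -0.19569787  0.028     ]
beaker [0.37927573 0.06639792 0.05      ] bottle [0.46667215 0.05929776 0.1       ] petri [ 0.37563079 -0.20659899  0.01      ]
wrist axis [[-4.47196895e-01  8.51229850e-01  2.74631897e-01]
 [ 8.94435539e-01  4.25617332e-01  1.37240498e-01]
 [-6.48869373e-05  3.07014054e-01 -9.51704979e-01]]
T [[-2.98594456e-04 -8.94364082e-01 -4.47339691e-01]
 [ 4.51389386e-04 -4.47339786e-01  8.94363971e-01]
 [-9.99999854e-01  6.51277350e-05  5.37279634e-04]]
cam in tool [-0.15762949  0.08359485  0.00021775] [[ 6.02156150e-04 -3.07076062e-01  9.51684785e-01]
 [-1.59765489e-04 -9.51684975e-01 -3.07076022e-01]
 [ 9.99999806e-01  3.28613309e-05 -6.22123118e-04]]
```

```bash
python3 -m handwheel '[-0.2,-2,1.7,-5, -0.5,-6,5.2,-14, -0.9,-10,8.7,-24, -1.3,-14,12.2,-34, -1.7,-18,15.6,-44, -2,-22,19.1,-54, -2.3,-25.5,22.1,-63, -2.4,-28,24.3,-69, -2.4,-28.9,25.1,-71, -2.4,-28.9,25.1,-71]' 8
python3 - <<'E'
from h import *
d=cap('wrist','w1.png');print(d['xyz'],d['rpy']);print(sensors.get_state()['joints'])
E
```

```text
time_s: 1.55
tcp_pos: [0.4483, -0.2496, 0.2506]
eef_rot: [159.0, 90.0, -13.4]
contact_force: [-0.2, 0.1, -0.5]
gripper_width: 0.08
[ 0.45974225 -0.33253958  0.4083746 ] [ 1.62106841e+02 -5.94439460e-02 -1.72410796e+02]
[-7.21768591e+00  4.26027524e+00 -1.72733979e+01  5.66466593e-03
 -6.84715151e+01  1.47411100e+01]
```

View pics/w1.png

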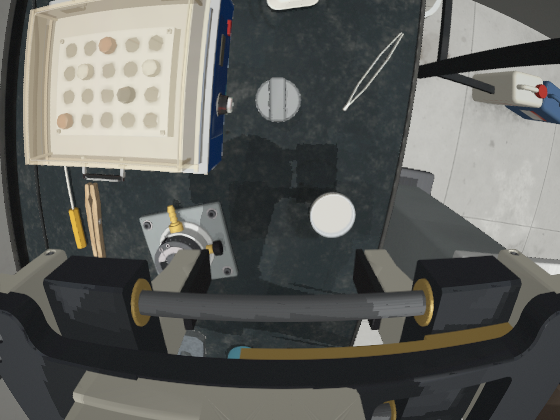

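Run:
```python
from h import *
a=cv2.imread('pics/w1.png')
cv2.imwrite('pics/c1.png',np.hstack([cv2.resize(a[65:135,240:315],None,fx=6,fy=6,interpolation=2),cv2.resize(a[195:255,140:200],(360,360),interpolation=2)[:420,:].copy() if 0 else np.zeros((420,2,3),np.uint8)]))
```

```text
(no output)
```

View pics/c1.png

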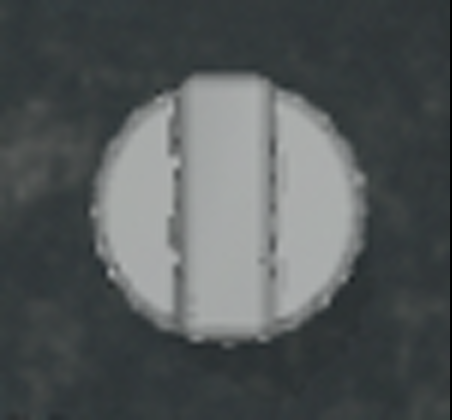

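Run:
```python
from h import *
d=cap('wrist')
c=lambda x,y:(240+(x+.5)/6-.5,65+(y+.5)/6-.5)
p=[onz(d,*c(x,y),.116,True) for x,y in [(226.5,77),(225,333),(226,205),(230,208)]]
for q in p: print(q)
e=p[0]-p[1];print(np.hypot(*e[:2]),np.degrees(np.arctan2(e[1],e[0])))
print('body',onz(d,*c(231,209),.086,True))
st=sensors.get_state();T=R.from_euler('xyz',st['eef_rot'],degrees=True).as_matrix();print(T)
print(T.T@(p[2]-st['tcp_pos'])*100)
# check vs top/side cam
```

```text
[ 0.46635838 -0.35883488  0.116     ]
[ 0.46159552 -0.32070188  0.116     ]
[ 0.46393007 -0.33974321  0.116     ]
[ 0.46328835 -0.33937265  0.116     ]
0.03842928785898533 -82.88055656334018
body [ 0.46350307 -0.33987445  0.086     ]
[[-2.98566306e-04  1.30298010e-01 -9.91474830e-01]
 [-6.10051134e-05 -9.91474875e-01 -1.30297998e-01]
 [-9.99999954e-01  2.15824425e-05  3.03969836e-04]]
[13.44757985  9.06028726 -0.43533729]
```

```bash
python3 -m handwheel '[1,2,-0.1,0, 3,5,-0.2,0, 6,7.5,-0.35,0, 9,9.06,-0.43,0, 11.5,9.06,-0.43,0, 13.5,9.06,-0.43,0, 15,9.06,-0.43,0, 16,9.06,-0.43,0, 16.1,9.06,-0.43,0, 16.1,9.06,-0.43,0]' 5
python3 - <<'E'
from h import *
d=cap('top','t2.png');s=cap('side','s2.png')
print(onz(d,229,207,0),[onz(s,268,v,0) for v in(255,)])
st=sensors.get_state();print(st['contact_force'],st['tcp_pos'],st['joints'])
E
```

```text
time_s: 2.9
tcp_pos: [0.4647, -0.3394, 0.0901]
eef_rot: [143.7, 89.9, -28.7]
contact_force: [-1.0, -0.6, 0.2]
gripper_width: 0.0501
[0.59614786 0.07661489 0.        ] [array([0.58329614, 0.04981468, 0.        ])]
[ 0.11786263  0.85831692 -0.25109724] [ 0.46480512 -0.33925571  0.0903078 ] [-1.66502105e+01  1.83856996e+01 -2.21606033e+01  1.03083918e-02
 -4.93827976e+01  2.42334548e+01]
```

```bash
python3 -m handwheel '[0,0,0,0,0,0,0,0,0,0,0,0,0,0,0,0,0,0,0,0,0,0,0,0,0,0,0,0,0,0,0,0,0,0,0,0,0,0,0,0]' 1 40
python3 - <<'E'
from h import *
st=sensors.get_state();print(st)
s=cap('side','s3.png');a=s['image'][120:240,290:430,::-1];cv2.imwrite('pics/c3.png',cv2.resize(a,None,fx=5,fy=5,interpolation=2))
E
```

```text
time_s: 4.25
tcp_pos: [0.4643, -0.3392, 0.0896]
eef_rot: [162.4, 90.0, -10.1]
contact_force: [0.3, 0.5, -0.5]
gripper_width: 0.0137
{'time_s': 4.25, 'joints': array([-1.66604147e+01,  1.84358340e+01, -2.21987067e+01, -2.70725352e-04,
       -4.93636835e+01,  2.42329721e+01]), 'qd': array([ 0.02167881, -0.04923078, -0.02246366,  0.02894719, -0.01277425,
       -0.06562463]), 'joint_torque': array([-8.53042002e-02, -4.95162141e+01,  2.35489529e+01,  5.60901135e+00,
        6.13950938e-02,  1.21681851e-04]), 'tcp_pos': array([ 0.46433435, -0.33916038,  0.08957217]), 'eef_rot': array([162.36650661,  89.99821238, -10.0611123 ]), 'contact_force': array([ 0.26230092,  0.49710863, -0.49004453]), 'moment': array([ 0.03798626,  0.03247427, -0.03103225]), 'gripper_width': 0.013698300512446433}
```

View pics/c3.png

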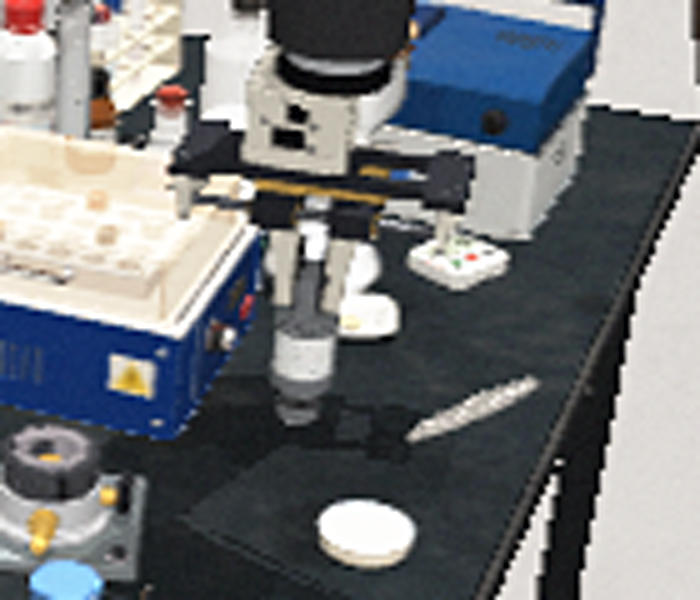

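```bash
python3 -m handwheel '[-2,0,0,0, -5,0,0,0, -8,-2,-0.9,0, -10.5,-6,-2.7,0, -12,-11,-5,0, -12,-16.5,-7.4,0, -12,-22,-9.8,0, -12,-25.5,-11.4,0, -12,-27.3,-12.2,0, -12,-27.7,-12.4,0]'
python3 -m handwheel '[0,0,0,0,0,0,0,0,0,0,0,0,0,0,0,0,0,0,0,0,0,0,0,0,0,0,0,0,0,0,0,0,0,0,0,0,0,0,0,0]'
python3 - <<'E'
from h import *
d=cap('wrist','w4.png');print(d['xyz'],d['rpy']);print(sensors.get_state())
E
```

```text
time_s: 5.55
tcp_pos: [0.5505, -0.0475, 0.209]
eef_rot: [-4.7, 89.9, -177.0]
contact_force: [0.1, -1.1, -2.8]
gripper_width: 0.0136
time_s: 6.8
tcp_pos: [0.5507, -0.0482, 0.2096]
eef_rot: [62.8, 90.0, -109.6]
contact_force: [1.0, -0.6, -3.1]
gripper_width: 0.0139
[ 0.56219899 -0.13117815  0.3673108 ] [ 1.62103938e+02 -6.40355036e-02 -1.72430707e+02]
{'time_s': 6.85, 'joints': array([ 1.52961605e+01,  9.78524160e+00, -1.63279403e+01, -6.14055295e-04,
       -6.38893501e+01, -7.72059724e+00]), 'qd': array([-0.02881274,  0.02728759, -0.01023909,  0.03837227, -0.04234548,
       -0.10988207]), 'joint_torque': array([ 2.86431983e-03, -4.35526228e+01,  2.92500490e+01,  7.19317406e+00,
        2.54796183e-02,  3.87896068e-05]), 'tcp_pos': array([ 0.55073583, -0.04821565,  0.20955333]), 'eef_rot': array([  -4.56474634,   89.99740871, -176.98945338]), 'contact_force': array([ 0.38301405,  0.51675762, -2.96072667]), 'moment': array([-0.02591986,  0.06829087, -0.00339983]), 'gripper_width': 0.013324219303285317}
```

View pics/w4.png

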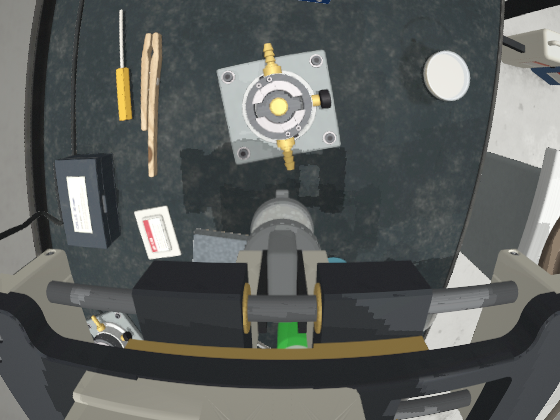

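Run:
```python
from h import *
a=cv2.imread('pics/w4.png')
cv2.imwrite('pics/c4.png',cv2.resize(a[62:152,225:340],None,fx=6.5,fy=6.5,interpolation=2))
```

```text
(no output)
```

View pics/c4.png

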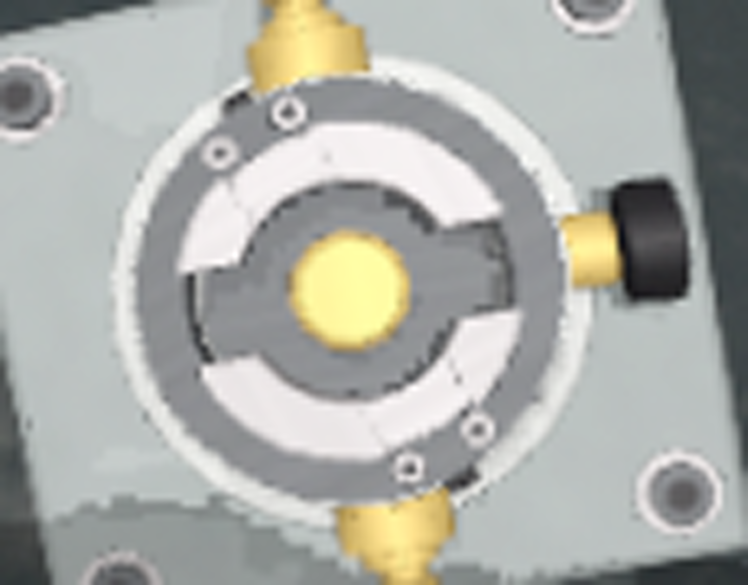

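```bash
cat > m4.py <<'E'
from h import *
d=cap('wrist')
k=6.5
c=lambda x,y:(225+(x+.5)/k-.5,62+(y+.5)/k-.5)
C=[onz(d,*c(x,y),.062,True)[:2] for x,y in [(240,263),(180,272),(258,356),(203,366),(440,225),(500,210),(463,318),(520,313)]]
C=np.array(C);m=C.mean(0);print('mouth',m)
e=C[4:].mean(0)-C[:4].mean(0);sl=np.degrees(np.arctan2(e[1],e[0]));print('slot ang',sl,np.linalg.norm(C-m,axis=1))
r=[onz(d,*c(x,y),.05,True)[:2] for x,y in [(237,100),(465,480)]];e=r[1]-r[0];print('rib ang',np.degrees(np.arctan2(e[1],e[0])),np.mean(r,0))
print('outer',[onz(d,*c(x,y),.062,True)[:2] for x,y in [(137,290),(565,290),(351,77),(351,503)]])
print('poppet',onz(d,*c(350,290),.052,True))
st=sensors.get_state();T=R.from_euler('xyz',st['eef_rot'],degrees=True).as_matrix()
print('toolz ang',np.degrees(np.arctan2(T[1,2],T[0,2])))
print('shift cm',T.T@(np.array([*m,0])-st['tcp_pos'])*100, st['joints'])
E
python3 m4.py
```

```text
mouth [ 0.5649483  -0.13139459]
slot ang -161.9943358798492 [0.01615859 0.02439964 0.01626614 0.02371466 0.01579052 0.02420102
 0.01654728 0.02438874]
rib ang 128.0463801380199 [ 0.56481625 -0.13146824]
outer [array([ 0.59515509, -0.12769745]), array([ 0.53465794, -0.13560971]), array([ 0.56888511, -0.16194726]), array([ 0.56081395, -0.10073474])]
poppet [ 0.56507093 -0.13132326  0.052     ]
toolz ang -172.4240833099006
shift cm [20.95447436  8.43296304 -0.31379304] [ 1.52974614e+01  9.78491524e+00 -1.63300333e+01  3.31422776e-04
 -6.38877859e+01 -7.72169062e+00]
```

```bash
cat > ov.py <<'E'
from h import *
import sys
d=cap('wrist');st=sensors.get_state();T=R.from_euler('xyz',st['eef_rot'],degrees=True).as_matrix()
img=np.ascontiguousarray(d['image'][:,:,::-1])
x0,y0,x1,y1=220,170,350,260;k=6
cr=cv2.resize(img[y0:y1,x0:x1],None,fx=k,fy=k,interpolation=2)
U=0.0896
def put(h,r,col,lug=False):
    for a in np.linspace(0,2*np.pi,120):
        p=st['tcp_pos']+T@np.array([U-h,r*np.cos(a),r*np.sin(a)])
        u,v=proj(d,p,True);cv2.circle(cr,(int((u-x0+.5)*k),int((v-y0+.5)*k)),1,col,-1)
put(.028,.022,(0,0,255));put(.086,.022,(0,255,0));put(.010,.015,(255,0,0))
for y,z in [(.021,.005),(.021,-.005),(.015,.005),(.015,-.005)]:
    for h in (.004,.010):
        p=st['tcp_pos']+T@np.array([U-h,y,z]);u,v=proj(d,p,True);cv2.circle(cr,(int((u-x0+.5)*k),int((v-y0+.5)*k)),3,(0,255,255),-1)
cv2.imwrite('pics/'+sys.argv[1],cr)
E
python3 ov.py ov4.png
```

```text
(no output)
```

View pics/ov4.png

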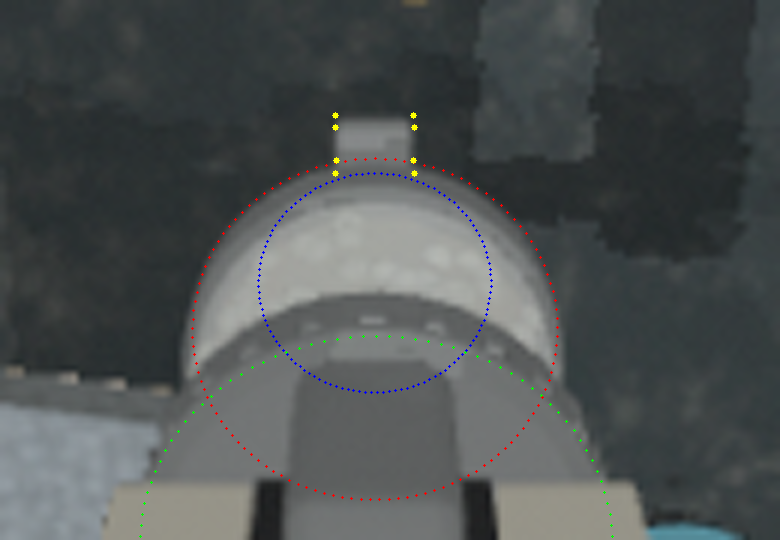

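```bash
python3 -m handwheel '[0,0.6,0.5,-6,0,2,1.6,-16,0,3.2,2.6,-26,0,4.4,3.5,-36.5,0,5.5,4.4,-47,0,6.6,5.3,-57.5,0,7.7,6.2,-68,0,8.7,7,-78.5,0,9.5,7.6,-89,0,9.9,8,-98]'
python3 -m handwheel '[0,0,0,-1.2,0,0,0,-2.4,0,0,0,-2.4,0,0,0,-2.4,0,0,0,-2.4,0,0,0,-2.4,0,0,0,-2.4,0,0,0,-2.4,0,0,0,-2.4,0,0,0,-2.4]'
python3 - <<'E'
from h import *
d=cap('wrist','w5.png');a=cv2.imread('pics/w5.png')
cv2.imwrite('pics/c5.png',cv2.resize(a[62:152,225:340],None,fx=6.5,fy=6.5,interpolation=2))
E
python3 ov.py ov5.png
```

```text
time_s: 8.2
tcp_pos: [0.4842, -0.1573, 0.2096]
eef_rot: [74.2, 90.0, 0.0]
contact_force: [0.3, -0.2, -3.0]
gripper_width: 0.0141
time_s: 9.45
tcp_pos: [0.4845, -0.1569, 0.2096]
eef_rot: [-139.1, 90.0, 148.8]
contact_force: [-0.1, -0.4, -3.4]
gripper_width: 0.0139
```

View pics/c5.png

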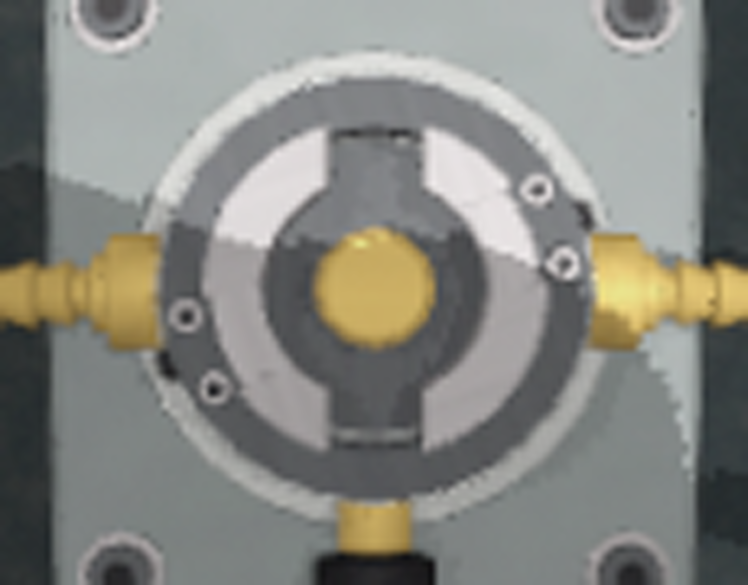

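View pics/ov5.png

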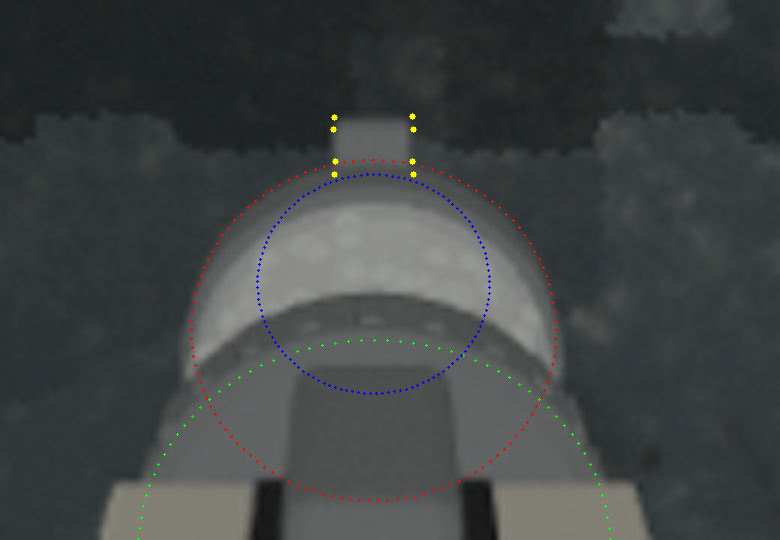

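```bash
sed 's/\[(240,263).*\]\]/X/' m4.py >/dev/null
python3 - <<'E'
from h import *
d=cap('wrist');k=6.5
c=lambda x,y:(225+(x+.5)/k-.5,62+(y+.5)/k-.5)
P=[(328,190),(328,127),(423,187),(423,128),(328,390),(328,450),(423,388),(423,448)]
C=np.array([onz(d,*c(*p),.062,True)[:2] for p in P]);m=C.mean(0);e=C[:4].mean(0)-C[4:].mean(0)
print('mouth',m,'ang',np.degrees(np.arctan2(e[1],e[0])))
o=np.array([onz(d,*c(*p),.062,True)[:2] for p in [(160,288),(597,288),(376,77),(376,500)]]);print(o.mean(0))
st=sensors.get_state();T=R.from_euler('xyz',st['eef_rot'],degrees=True).as_matrix()
print('toolz',np.degrees(np.arctan2(T[1,2],T[0,2])),st['tcp_pos'],st['joints'])
for q in (m,np.array([.56495,-.13139])): print('shift',T.T@(np.array([*q,0])-st['tcp_pos'])*100)
E
```

```text
mouth [ 0.56506327 -0.13140144] ang 17.975639047990306
[ 0.56532161 -0.13158616]
toolz -72.02958748464485 [ 0.48448778 -0.15692182  0.20957308] [ 4.17822859e+00  5.57305024e+00 -2.13540671e+01  7.07717143e-04
 -6.30723390e+01  1.03791863e+02]
shift [20.95736452  8.45170018  0.05815113]
shift [20.95736439  8.4412791   0.05356839]
```

```bash
python3 -m handwheel '[0,1,0,0,0,3,0.02,0,0,5.5,0.04,0,0.5,7.5,0.05,0,1.5,8.3,0.055,0,3,8.45,0.055,0,4.2,8.45,0.055,0,4.8,8.45,0.055,0,5,8.45,0.055,0,5,8.45,0.055,0]'
python3 - <<'E'
from h import *
d=cap('wrist','w6.png');s=cap('side','s6.png');t=cap('top','t6.png')
a=cv2.imread('pics/s6.png')[150:250,250:350];b=cv2.imread('pics/w6.png')[150:260,220:350]
cv2.imwrite('pics/c6.png',np.hstack([cv2.resize(a,(400,400),interpolation=2),cv2.resize(b,(400,400),interpolation=2)]))
E
```

```text
time_s: 10.85
tcp_pos: [0.5651, -0.1315, 0.1599]
eef_rot: [69.3, 90.0, -2.7]
contact_force: [-0.6, 0.6, -3.8]
gripper_width: 0.0137
```

View pics/c6.png

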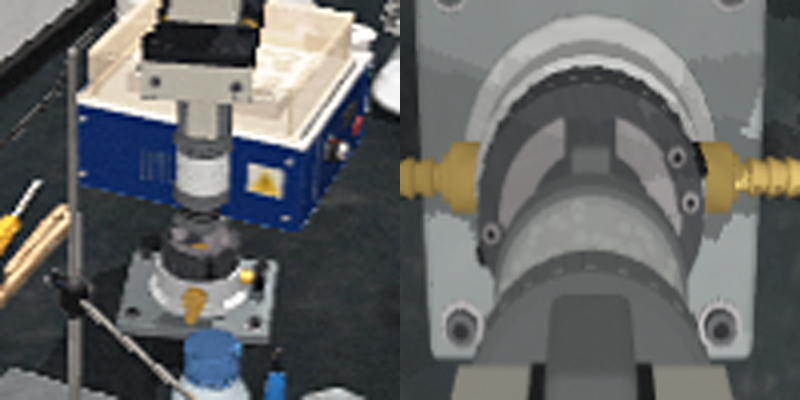

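```bash
python3 -m handwheel '[0.3,0,0,0,0.5,0,0,0,0.7,0,0,0,0.85,0,0,0,1.0,0,0,0,1.15,0,0,0,1.3,0,0,0,1.45,0,0,0,1.6,0,0,0,1.6,0,0,0]'
python3 - <<'E'
from h import *
st=sensors.get_state();print(st['contact_force'],st['moment'],st['tcp_pos'])
E
```

```text
time_s: 12.25
tcp_pos: [0.5649, -0.1314, 0.1434]
eef_rot: [-105.7, 90.0, -177.8]
contact_force: [-0.0, -0.3, -1.9]
gripper_width: 0.0138
[-0.0030358  -0.28567586 -1.91569022] [-0.1383707   0.12268632 -0.02869577] [ 0.56493872 -0.13135428  0.14341087]
```

```bash
python3 -m handwheel '[0.1,0,0,0,0.2,0,0,0,0.3,0,0,0,0.4,0,0,0,0.5,0,0,0,0.6,0,0,0,0.6,0,0,0,0.6,0,0,0,0.6,0,0,0,0.6,0,0,0]'
python3 - <<'E'
from h import *
st=sensors.get_state();print(st['contact_force'],st['moment'],st['tcp_pos'])
E
```

```text
time_s: 13.5
tcp_pos: [0.5652, -0.1313, 0.1377]
eef_rot: [67.1, 90.0, -4.9]
contact_force: [-0.9, 0.7, 3.4]
gripper_width: 0.0139
[-0.94882201  0.67444293  3.41581754] [0.02348279 0.50153934 0.02647005] [ 0.5651931  -0.13134748  0.13765564]
```

```bash
python3 -m handwheel '[0.1,0,0,0,0.2,0,0,0,0.3,0,0,0,0.4,0,0,0,0.5,0,0,0,0.6,0,0,0,0.62,0,0,0,0.62,0,0,0,0.62,0,0,0,0.62,0,0,0]'
python3 - <<'E'
from h import *
for i in range(3):
    st=sensors.get_state();print(st['contact_force'],st['moment'],st['tcp_pos']); cap('wrist','w7.png')
print(st['joints'])
a=cv2.imread('pics/w7.png')[130:260,200:370];cv2.imwrite('pics/c7.png',cv2.resize(a,None,fx=4.5,fy=4.5,interpolation=2))
E
```

```text
time_s: 14.75
tcp_pos: [0.5652, -0.1314, 0.1317]
eef_rot: [56.8, 90.0, -15.2]
contact_force: [-0.8, 1.0, 6.2]
gripper_width: 0.0136
[-0.75267056  0.99514187  6.1616916 ] [ 0.13546589  0.80367726 -0.04553132] [ 0.56519504 -0.13139186  0.13166081]
[-1.8413702   0.16246107  6.92735201] [ 0.19068874  0.75602246 -0.01280789] [ 0.56522724 -0.13141757  0.13169388]
[-1.27663552  0.36411246  6.69345552] [ 0.14177139  0.73764113 -0.03424035] [ 0.56522668 -0.13139467  0.13169902]
[ 6.22172814e+00  1.62401426e+01 -1.88783049e+01  1.44507643e-02
 -5.48549657e+01  1.01752789e+02]
```

View pics/c7.png

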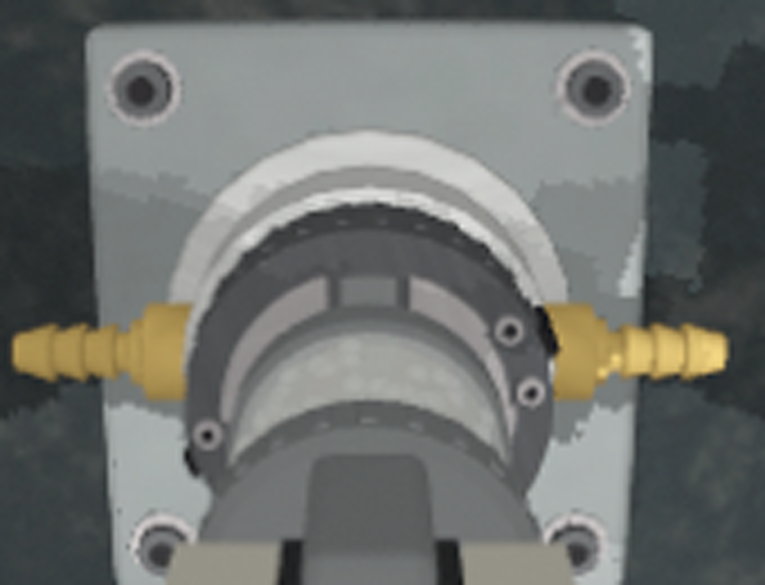

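```bash
python3 -m handwheel '[0,0,0,3,0,0,0,8,0,0,0,14,0,0,0,20,0,0,0,26,0,0,0,32,0,0,0,37,0,0,0,40,0,0,0,40,0,0,0,40]'
python3 - <<'E'
from h import *
st=sensors.get_state();print(st['contact_force'],st['moment'],st['tcp_pos'])
E
```

```text
time_s: 16.15
tcp_pos: [0.5658, -0.1315, 0.1319]
eef_rot: [96.9, 89.9, -15.1]
contact_force: [-1.3, -0.1, 6.8]
gripper_width: 0.0136
[-1.29405528 -0.09802106  6.76193892] [-0.18382287  0.33887932 -0.01724489] [ 0.56575862 -0.13154684  0.13194995]
```

```bash
python3 -m handwheel '[0,0,0,4,0,0,0,9,0,0,0,14,0,0,0,19,0,0,0,24,0,0,0,27,0,0,0,29,0,0,0,31,0,0,0,31,0,0,0,31]'
python3 - <<'E'
from h import *
for i in range(3):
    st=sensors.get_state();print(st['contact_force'],st['moment'],st['tcp_pos']);cap('wrist','w8.png')
T=R.from_euler('xyz',st['eef_rot'],degrees=True).as_matrix();print(np.degrees(np.arctan2(T[1,1],T[0,1])),st['joints'])
a=cv2.imread('pics/w8.png')[130:260,200:370];cv2.imwrite('pics/c8.png',cv2.resize(a,None,fx=4.5,fy=4.5,interpolation=2))
E
```

```text
time_s: 17.4
tcp_pos: [0.5658, -0.1316, 0.1319]
eef_rot: [126.8, 89.9, -16.2]
contact_force: [-0.8, -0.8, 7.2]
gripper_width: 0.0136
[-0.77161749 -0.75548718  7.23374007] [-0.21095564  0.26787339  0.00501832] [ 0.56579359 -0.13159691  0.13194971]
[1.0699135  0.05368068 6.93262131] [-0.2246396   0.21753172  0.01626748] [ 0.56578626 -0.13159131  0.13196768]
[ 0.27426396 -0.42513799  6.03661665] [-0.18149476  0.25264909  0.0276376 ] [ 0.56581876 -0.13155349  0.13197894]
-53.005522393327595 [ 6.21458327e+00  1.62373486e+01 -1.88519307e+01  4.29641534e-02
 -5.48185268e+01  3.07552094e+01]
```

View pics/c8.png

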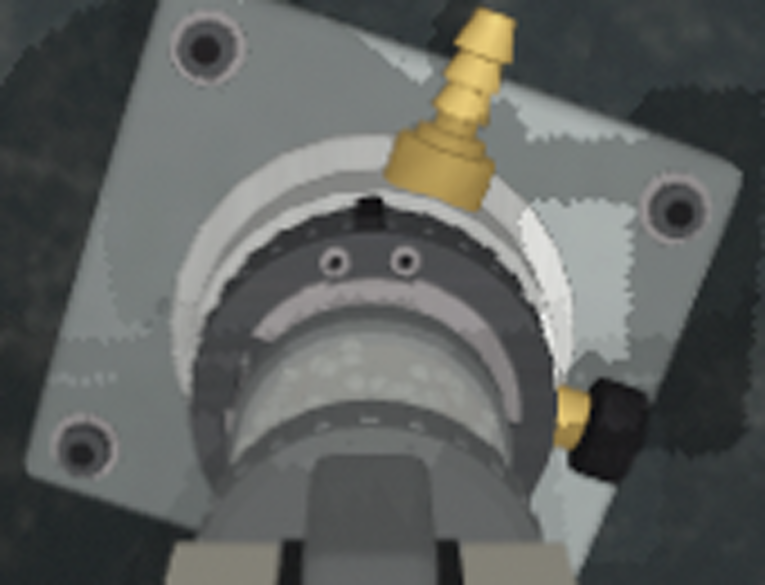

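```bash
python3 -m handwheel '[0,0,0,0.6,0,0,0,1.2,0,0,0,1.8,0,0,0,2.4,0,0,0,3,0,0,0,3.5,0,0,0,4,0,0,0,4.3,0,0,0,4.3,0,0,0,4.3]'
python3 - <<'E'
from h import *
for i in range(3):
    st=sensors.get_state();print(st['contact_force'],st['moment'],st['tcp_pos']);cap('wrist')
T=R.from_euler('xyz',st['eef_rot'],degrees=True).as_matrix();print(np.degrees(np.arctan2(T[1,1],T[0,1])))
E
```

```text
time_s: 18.8
tcp_pos: [0.5657, -0.1316, 0.132]
eef_rot: [129.7, 89.9, -17.6]
contact_force: [-0.7, -0.7, 6.8]
gripper_width: 0.0137
[-0.69816776 -0.71699143  6.82729797] [-0.18973352  0.32924195  0.08855908] [ 0.56572994 -0.13159398  0.13196662]
[-1.50095802 -0.05270508  6.2114586 ] [-0.23404481  0.35874681  0.15882705] [ 0.56574571 -0.13157806  0.13195045]
[-1.02846838 -0.82502457  7.02462709] [-0.2460785   0.29228653  0.09078962] [ 0.56576957 -0.13159918  0.13198826]
-57.30074968170258
```

```bash
python3 -m handwheel '[0,0,0,0.1,0,0,0,0.2,0,0,0,0.3,0,0,0,0.4,0,0,0,0.5,0,0,0,0.6,0,0,0,0.7,0,0,0,0.7,0,0,0,0.7,0,0,0,0.7]'
python3 - <<'E'
from h import *
for i in range(3):
    st=sensors.get_state();print(st['contact_force'],st['moment'],st['tcp_pos']);cap('wrist')
T=R.from_euler('xyz',st['eef_rot'],degrees=True).as_matrix();print(np.degrees(np.arctan2(T[1,1],T[0,1])))
E
```

```text
time_s: 20.2
tcp_pos: [0.5656, -0.1316, 0.132]
eef_rot: [126.2, 89.9, -21.8]
contact_force: [0.5, -0.7, 7.3]
gripper_width: 0.0135
[ 0.51737728 -0.7112468   7.33421041] [-0.21504735  0.4134608   0.12013947] [ 0.56564396 -0.13161155  0.13196604]
[-0.43858542 -0.50353002  7.11597119] [-0.24244224  0.40153624  0.1484429 ] [ 0.5656342  -0.13162306  0.13194057]
[-1.3381638  -0.01853089  6.25101512] [-0.32852918  0.44472186  0.15891815] [ 0.56564201 -0.13160144  0.13192467]
-57.99263801759479
```

```bash
python3 -m handwheel '[0,0,0,-1,0,0,0,-2,0,0,0,-3,0,0,0,-3.5,-0.1,0,0,-3.5,-0.2,0,0,-3.5,-0.3,0,0,-3.5,-0.4,0,0,-3.5,-0.4,0,0,-3.5,-0.4,0,0,-3.5]'
python3 - <<'E'
from h import *
for i in range(3):
    st=sensors.get_state();print(st['contact_force'],st['moment'],st['tcp_pos']);cap('wrist')
E
```

```text
time_s: 21.6
tcp_pos: [0.5656, -0.1315, 0.1356]
eef_rot: [133.6, 89.9, -10.9]
contact_force: [1.6, -1.7, 5.6]
gripper_width: 0.0135
[ 1.63254562 -1.68415794  5.59198573] [-0.50718809 -0.41875658 -0.05700692] [ 0.56556202 -0.13145128  0.13557597]
[ 0.7243249  -0.30536515  4.83890844] [-0.5036637  -0.46058748 -0.00339795] [ 0.56553773 -0.1314202   0.13554049]
[ 1.14946828 -1.36867615  4.10290692] [-0.56972263 -0.59465678 -0.02032465] [ 0.56549309 -0.13141575  0.13552932]
```

```bash
cat > r.py <<'E'
from h import *
F=[]
for i in range(3):
    st=sensors.get_state();F.append(st['contact_force']);cap('wrist')
print(np.round(F,1).tolist(),st['moment'].round(2),st['tcp_pos'].round(5),st['time_s'])
E
python3 -m handwheel '[-0.02,0,0,0,-0.04,0,0,0,-0.06,0,0,0,-0.06,0,0,0,-0.06,0,0,0,-0.06,0,0,0,-0.06,0,0,0,-0.06,0,0,0,-0.06,0,0,0,-0.06,0,0,0]'; python3 r.py
```

```text
time_s: 23.0
tcp_pos: [0.5652, -0.1313, 0.136]
eef_rot: [147.4, 90.0, 2.9]
contact_force: [3.3, -1.5, 5.0]
gripper_width: 0.0141
[[3.3, -1.5, 5.0], [3.6, -0.9, 5.1], [4.5, -1.5, 4.6]] [-0.78 -1.71  0.01] [ 0.56518 -0.13134  0.13601] 23.1
```

Run:
```python
from h import *
d=cap('wrist','w9.png');s=cap('side','s9.png')
st=sensors.get_state();print(st['joints'],st['contact_force'],st['tcp_pos'])
T=R.from_euler('xyz',st['eef_rot'],degrees=True).as_matrix();print(T,np.degrees(np.arctan2(T[1,1],T[0,1])))
a=cv2.imread('pics/w9.png')[140:260,220:350];b=cv2.imread('pics/s9.png')[150:240,255:345]
cv2.imwrite('pics/c9.png',np.hstack([cv2.resize(a,(400,370),interpolation=2),cv2.resize(b,(370,370),interpolation=2)]))
```

```text
[ 6.21985908e+00  1.59920002e+01 -1.85763244e+01  1.82917160e-03
 -5.54116869e+01  2.92541763e+01] [ 4.05282376 -1.93599296  4.27579687] [ 0.56518735 -0.1313485   0.1360409 ]
[[ 3.49658568e-04  5.80348687e-01 -8.14368024e-01]
 [ 1.16696959e-05 -8.14368076e-01 -5.80348719e-01]
 [-9.99999939e-01  1.93420475e-04 -2.91523268e-04]] -54.5249280677866
```

View pics/c9.png

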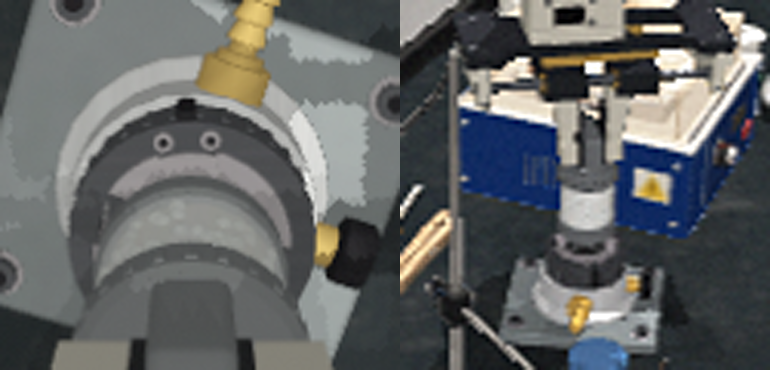

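```bash
python3 -m handwheel '[0,0.01,-0.01,0,0,0.03,-0.02,0,-0.02,0.04,-0.03,0,-0.04,0.04,-0.03,0,-0.06,0.04,-0.03,0,-0.06,0.04,-0.03,0,-0.06,0.04,-0.03,0,-0.06,0.04,-0.03,0,-0.06,0.04,-0.03,0,-0.06,0.04,-0.03,0]'; python3 r.py
```

```text
time_s: 24.5
tcp_pos: [0.5654, -0.1315, 0.1365]
eef_rot: [-34.2, 90.0, -178.7]
contact_force: [2.9, -0.8, 4.0]
gripper_width: 0.0137
[[2.9, -0.8, 4.0], [3.6, -1.0, 4.4], [2.6, -0.3, 4.1]] [-0.26 -1.17 -0.05] [ 0.56538 -0.13152  0.1365 ] 24.6
```

```bash
python3 -m handwheel '[-0.02,0.01,-0.01,0,-0.04,0.02,-0.02,0,-0.06,0.02,-0.03,0,-0.08,0.02,-0.03,0,-0.08,0.02,-0.03,0,-0.08,0.02,-0.03,0,-0.08,0.02,-0.03,0,-0.08,0.02,-0.03,0,-0.08,0.02,-0.03,0,-0.08,0.02,-0.03,0]'; python3 r.py
```

```text
time_s: 25.9
tcp_pos: [0.5656, -0.1315, 0.137]
eef_rot: [-44.2, 90.0, 171.2]
contact_force: [2.5, -1.5, -3.4]
gripper_width: 0.0139
[[2.5, -1.5, -3.4], [1.9, -0.8, -3.5], [2.4, -1.2, -4.0]] [-0.62 -0.96 -0.  ] [ 0.56556 -0.13148  0.13706] 26.0
```

```bash
python3 -m handwheel '[-0.01,0,0,0,-0.02,0,0,0,-0.03,0,0,0,-0.03,0,0,0,-0.03,0,0,0,-0.03,0,0,0,-0.03,0,0,0,-0.03,0,0,0,-0.03,0,0,0,-0.03,0,0,0]'; python3 r.py
```

```text
time_s: 27.3
tcp_pos: [0.5655, -0.1314, 0.1372]
eef_rot: [-48.1, 89.9, 167.4]
contact_force: [3.3, -3.0, -16.9]
gripper_width: 0.0136
[[3.3, -3.0, -16.9], [3.4, -2.6, -17.4], [3.9, -1.0, -17.5]] [-0.99 -1.55 -0.01] [ 0.56548 -0.13143  0.13719] 27.4
```

```bash
python3 -m handwheel '[0.005,0,0,0,0.005,0,0,0,0.005,0,0,0,0.005,0,0,0,0.005,0,0,0,0.005,0,0,0,0.005,0,0,0,0.005,0,0,0,0.005,0,0,0,0.005,0,0,0]'; python3 r.py
```

```text
time_s: 28.7
tcp_pos: [0.5655, -0.1314, 0.1373]
eef_rot: [-46.0, 90.0, 169.5]
contact_force: [4.2, -1.8, -24.8]
gripper_width: 0.014
[[4.2, -1.8, -24.8], [3.6, -2.0, -25.9], [3.3, -2.4, -24.8]] [-0.95 -1.27 -0.04] [ 0.56549 -0.13144  0.13725] 28.8
```

```bash
python3 -m handwheel '[0.03,0,0,0,0.04,0,0,0,0.04,0,0,0,0.04,0,0,0,0.04,0,0,0,0.04,0,0,0,0.04,0,0,0,0.04,0,0,0,0.04,0,0,0,0.04,0,0,0]'; python3 r.py
```

```text
time_s: 30.1
tcp_pos: [0.5658, -0.1315, 0.1372]
eef_rot: [-35.4, 90.0, -180.0]
contact_force: [0.7, -1.6, -20.5]
gripper_width: 0.0134
[[0.7, -1.6, -20.5], [0.3, -1.6, -20.0], [0.6, -1.7, -19.9]] [-0.65 -0.01 -0.02] [ 0.5658  -0.13151  0.13723] 30.2
```

```bash
python3 -m handwheel '[0.03,0,0,0,0.03,0,0,0,0.03,0,0,0,0.03,0,0,0,0.03,0,0,0,0.03,0,0,0,0.03,0,0,0,0.03,0,0,0,0,0,0,0,0,0,0,0]'; python3 r.py
```

```text
time_s: 31.5
tcp_pos: [0.5659, -0.1315, 0.1372]
eef_rot: [122.2, 90.0, -22.3]
contact_force: [-0.9, -1.9, -14.1]
gripper_width: 0.0135
[[-0.9, -1.9, -14.1], [-0.9, -1.4, -14.0], [-0.9, -1.4, -14.2]] [-0.56  0.6  -0.01] [ 0.5659  -0.13153  0.13718] 31.6
```

Now about −14 N with no drift; hold steady.

```bash
python3 -m handwheel '[0,0,0,0,0,0,0,0,0,0,0,0,0,0,0,0,0,0,0,0,0,0,0,0,0,0,0,0,0,0,0,0,0,0,0,0,0,0,0,0]'; python3 r.py
```

```text
time_s: 32.9
tcp_pos: [0.5659, -0.1315, 0.1372]
eef_rot: [-19.2, 90.0, -163.7]
contact_force: [-0.4, -1.8, -15.6]
gripper_width: 0.0138
[[-0.4, -1.8, -15.6], [-0.9, -1.9, -16.7], [-1.0, -2.4, -15.4]] [-0.77  0.32 -0.05] [ 0.56583 -0.13149  0.13715] 33.0
```

```bash
python3 -m handwheel '[0.008,0,0,0,0.008,0,0,0,0.008,0,0,0,0.008,0,0,0,0.008,0,0,0,0.008,0,0,0,0.008,0,0,0,0.008,0,0,0,0.008,0,0,0,0.008,0,0,0]'; python3 r.py
```

```text
time_s: 34.3
tcp_pos: [0.5659, -0.1315, 0.1372]
eef_rot: [94.3, 90.0, -50.3]
contact_force: [-0.5, -2.1, -15.2]
gripper_width: 0.014
[[-0.5, -2.1, -15.2], [-0.7, -1.5, -14.1], [-0.8, -1.7, -14.2]] [-0.65  0.45 -0.06] [ 0.56588 -0.13149  0.13716] 34.4
```

```bash
python3 -m handwheel '[0.04,0,0,0,0.045,0,0,0,0.045,0,0,0,0.045,0,0,0,0.045,0,0,0,0.045,0,0,0,0.045,0,0,0,0.045,0,0,0,0.045,0,0,0,0.02,0,0,0]'; python3 r.py
```

```text
time_s: 35.7
tcp_pos: [0.566, -0.1315, 0.1371]
eef_rot: [137.3, 90.0, -7.2]
contact_force: [-2.0, -0.5, -3.8]
gripper_width: 0.0141
[[-2.0, -0.5, -3.8], [-3.7, -0.4, -3.4], [-2.7, -0.8, -3.0]] [-0.44  1.38 -0.05] [ 0.56603 -0.13154  0.13703] 35.8
```

Pull relieved (only its weight). Release.

```bash
python3 -m handwheel '[0,0,0,0,0,0,0,0,0,0,0,0,0,0,0,0,0,0,0,0,0,0,0,0,0,0,0,0,0,0,0,0,0,0,0,0,0,0,0,0]' 5; python3 r.py
python3 -m handwheel '[-0.2,0,0,0,-0.6,0,0,0,-1.2,0,0,0,-2,0,0,0,-3.5,0,0,0,-5,0,0,0,-6.5,0,0,0,-8,-2,0,0,-9,-5,0,0,-9,-8,0,0]'; python3 r.py
python3 -m handwheel '[0,0,0,0,0,0,0,0,0,0,0,0,0,0,0,0,0,0,0,0,0,0,0,0,0,0,0,0,0,0,0,0,0,0,0,0,0,0,0,0]'
python3 - <<'E'
from h import *
d=cap('wrist','w10.png');s=cap('side','s10.png');cap('top','t10.png')
st=sensors.get_state();print(st['tcp_pos'],st['contact_force'],d['xyz'])
a=cv2.imread('pics/w10.png')[:240,160:400];b=cv2.imread('pics/s10.png')[165:245,255:345]
cv2.imwrite('pics/c10.png',np.hstack([cv2.resize(a,(400,400),interpolation=2),cv2.resize(b,(400,400),interpolation=2)]))
E
```

```text
time_s: 37.1
tcp_pos: [0.5658, -0.1315, 0.1369]
eef_rot: [-35.7, 90.0, 179.8]
contact_force: [-0.5, -0.2, -0.3]
gripper_width: 0.0505
[[-0.5, -0.2, -0.3], [0.5, 0.5, -0.4], [0.0, -0.4, -0.3]] [-0.04  0.07  0.04] [ 0.56586 -0.13146  0.13693] 37.2
time_s: 38.5
tcp_pos: [0.5189, -0.0653, 0.2284]
eef_rot: [157.9, 89.9, 13.4]
contact_force: [-0.0, 1.0, 0.1]
gripper_width: 0.0503
[[-0.0, 1.0, 0.1], [-3.1, 2.3, -1.7], [1.3, -0.1, -0.5]] [-0.04  0.06  0.04] [ 0.51775 -0.06435  0.22823] 38.6
time_s: 39.9
tcp_pos: [0.5194, -0.0663, 0.227]
eef_rot: [146.1, 90.0, 1.5]
contact_force: [0.0, -0.4, -1.4]
gripper_width: 0.0498
[ 0.519431   -0.06633029  0.2269485 ] [ 0.83958461 -0.42116383  0.33488379] [ 0.56861547 -0.13442843  0.38470106]
```

View pics/c10.png

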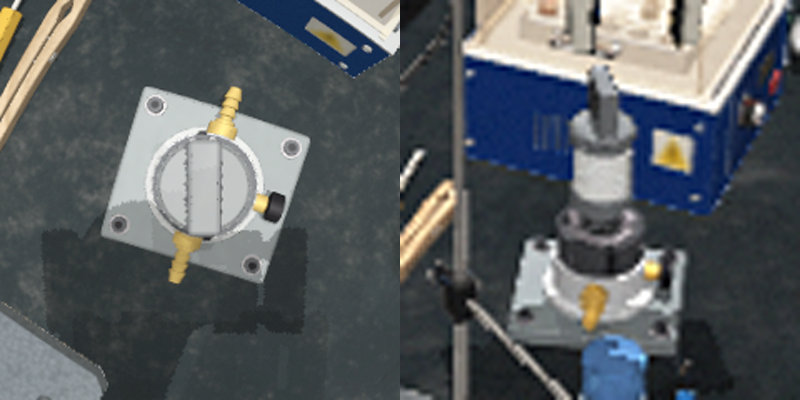

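View pics/t10.png

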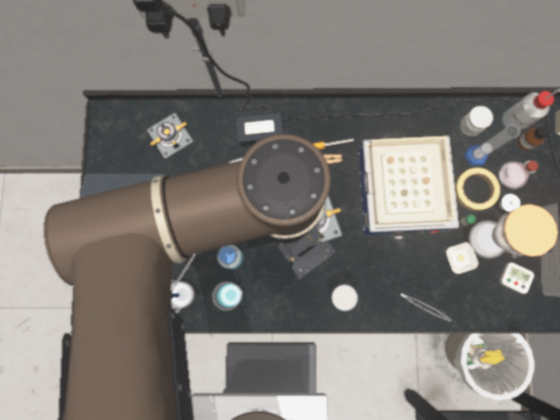

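Run:
```python
from h import *
d=cap('wrist');k=400/240
c=lambda x,y:(160+(x+.5)/k-.5,(y+.5)/k-.5)
p=[onz(d,*c(x,y),.1635,True) for x,y in [(205,140),(206,236)]]
e=p[0]-p[1];print(np.mean(p,0),np.hypot(*e[:2]),np.degrees(np.arctan2(e[1],e[0])))
workorder.close_job()
```

```text
[ 0.56517628 -0.13175769  0.1635    ] 0.03929801756626906 -53.91699383824311
the job is handed in; nothing more can be done
```

The cartridge is locked in the larger dryer's socket, and the job is handed in at about 40 s. One limit was probably broken: during the pull test the force briefly passed 25 N.

- **Fitting:** I gripped the cartridge by its bar and lowered it through the slots to about 20 mm below the mouth. There it pressed on the spring with about 10 N. I turned it clockwise to the stop at about 76°, where I felt only about 0.15 N m. Then I eased back 3.5° into the notch's play and let it rise. It met the keepers at about 14.6 mm below the mouth.
- **Pull test:** I held an upward pull, weight included, with readings of 14.0 to 16.7 N for about 2.8 s, and the cartridge did not move. Before that, the arm's controller kept adding force. The pull climbed through about 17 N to readings of 24.8 to 25.9 N, and I then brought it down.
- **Last checks:** After release, the tool reads no force from the cartridge. The bar stands at about -54°, which is 72° clockwise of the slots and within the locking range of 64° to 76°. The cartridge stands centred and upright, and the top camera shows the beaker, bottle and dish where they were.

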